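Lift a stack of tube plates out of a dry-block heater with the T-foot lifter

ROBOT

A 6-joint arm with a two-finger parallel gripper is mounted at the origin on the work surface. World frame = base frame: x ahead of the robot, y to its left, z up, the work surface at z = 0. Lengths are in m, angles in degrees, forces in N, time in s.
With the tool pointing down it reaches from about 0.375 to 0.75 m from the base axis. Payload 9 kg.
Tool frame: the origin (TCP) lies where the fingers leave the gripper's body, on its centre line; the fingertips stand 73 mm ahead of it and the grasp point (between the pads) lies 54 mm ahead of it (robot.tip_reach is the distance from the TCP to the fingertips, in m); z points along the fingers, y is the direction in which the jaws open and shut (so a half turn about z gives the same grasp; the last joint's range is limited). The gripper opens to 85 mm and grips with 20 to 120 N. Pads are 22 mm wide; open, the fingers measure 114 mm over their backs; the gripper's body (76 mm by 85 mm) begins 54 mm behind the grasp point. The pads swing forward as they close: fully open they stand 13 mm farther back than shut.
Start: joints at [-75.785, 5.964, 5.575, 89.605, 0, 77.527], TCP at [0.269, -0.536, 0.304] pointing down, gripper open.
Joint ranges: [-171.21, 171.21], [-48.23, 106.86], [-62.78, 66.21], [-105.2, 120.99], [-86.42, 89.51], [-180, 180]. Speed limits (degrees/s): [127.2, 127.2, 147.25, 180, 180, 180].

INTERFACE

Orientations are given as [roll, pitch, yaw] about the fixed x, y, z axes, in that order (R = Rz(yaw) Ry(pitch) Rx(roll)).
In Python, from plant import robot gives the robot as it stands. Calls block until the motion is done:
- robot.move_pose(position, orientation): joint-space move of the TCP to a pose.
- robot.line_to(position, vel=0.15, rotation=None, guard=None): straight line of the TCP; rotation=None keeps the orientation; vel is the mean speed in m/s. With guard (N) it stops when the force on the tool has changed by that much, and returns True; else False.
- robot.goto_joints(angles): joint-space move.
- robot.set_gripper(opening): finger opening in m; the grip force is fixed at half the most; returns when the fingers have stopped.
- robot.pause(seconds).
- robot.ik(position, orientation): joint angles nearest the present ones, or None.
- robot.observe(): the state.
- robot.grab_frame(name): name is "scene" or "top" or "wrist"; returns the picture (384x512x3 uint8, blue, green, red); there is no depth.
- robot.get_calibration(name): a dict with "vertical_fov" (degrees; the focal length in pixels is half the picture's height over the tangent of half this angle, whatever the lens; pixels are square), "cx", "cy" (the principal point, pixels), "rvec" (rotation vector, rad) and "tvec" (3), from world to camera coordinates, as OpenCV has them. Camera axes: x right, y down, z forward; pixel columns grow to the right and rows downward; lengths in m; the calibration is good to about 2 mm. A picture is of the moment at which its call begins: read the wrist's pose just before it. get_calibration takes no time and is no camera call; for the wrist camera it gives the pose at the moment of the call.
A pose or a line that the arm cannot do raises robot.IKError and nothing moves.
- robot.job_done(): hands the job in, once; it reports no verdict.
The state is a dict: "time": time; "q": joint angles; "qvel": joint speeds; "joint_torque": joint torques, N m; "tool_pos": TCP position; "tcp_rot": TCP orientation; "ft_force": force on the tool from outside, world axes, zero at the start; "torque": the same for the moment, N m; "gripper_width": finger opening in m.
Only numpy, scipy, OpenCV 4.12 (cv2) and the standard library are available. Lean on these libraries where they do the work, as an engineer would, in place of code of your own. Each camera call takes 0.05 s, during which the arm holds its last target. There are 200 camera calls.

TASK

Take the lifter from its stand, thread it gently down through the slots of all three tube plates in the heater, feeling for the lower slots because the plates lie out of line and must not be forced, and give it a quarter turn so that its foot catches under the lowest plate. Lift the three out together, set the stack down gently and upright on the middle of the draining pad, and let go, leaving the lifter standing in it. Do not disturb the jar, the beaker, the tip box or the marker.

Things in the scene. Friction and masses are not known exactly. Their poses are not given: they have to be found in the camera images.
- lifter_handle (a point): Centre of the black handle (44 x 22 x 36 mm high, long along x; grip it across its y, 22 mm) of the loose steel lifter, about 150 g, 131 mm high, upright in its stand at the start. Shaft below it: 16 mm diameter, 87 mm long. The foot's underside is 113 mm below this point, the handle's 18 mm. z up the shaft.
- lifter_foot (a point): Centre of the lifter's blunt flat foot, 40 mm long (x) x 16 mm wide (y) x 8 mm high, at the shaft's lower end, on its axis; 4 mm above the foot's underside. Axes as for the handle.
- stand: Fixed grey block 85 x 60 x 28 mm high with a slot pocket 44 (x) x 20 (y) mm, 20 mm deep, that holds the lifter's foot; lift the lifter straight up by at least 30 mm to clear it. Origin: centre of its underside on the table. The lifter's axes lie along the stand's.
- heater: Fixed white heater block 161 (x) x 176 (y) x 89 mm high, with a 45 mm high control panel that reaches to 133 mm on its -x side. In its middle an open well, inside 101 mm along x and 116 mm along y, sprung floor 15 mm above the table, rim 89 mm above the table. Origin: centre of the well, at table height. z is up.
- plate_top: Topmost of three identical loose aluminium plates (80 to 160 g each) stacked in the well: 96 (x) x 100 (y) x 5 mm thick, dark round spots, on four corner legs 18 mm long, so they stack at a pitch of 23 mm. Origin: centre in plan, level with its leg ends; upper face 23 mm above that, 84 mm above the table at the start.
- plate_slot (a point): Centre of the top plate's slot, at its upper face, 23 mm above the plate's origin. The slot, alike in each plate and square-edged, goes right through and measures 46 mm along the plate's x and 22 mm along its y. Turned across it, the foot catches under a plate.
- well_floor (a point): Middle of the well's floor, a sprung plate that gives way beyond 6 N, then 1.5 N per mm, and is hard after 10 mm. The lowest plate stands on it, with 18 mm under it to turn the foot in. The two lower plates' poses are not given: each lies up to 6 mm off the middle along the heater's y (1.5 mm along x, 0.02 rad), out of line with the top one; they slide aside at a few N.
- pad_top (a point): Centre of the upper face of the fixed black ribbed draining pad, 160 (x) x 170 (y) mm, 6 mm thick.
- jar: Bystander: loose amber jar, 48 mm across, 70 mm high, origin at its underside.
- beaker: Bystander: loose glass beaker, 54 mm across, 65 mm high, origin at its underside.
- tip_box: Bystander: loose clear pipette-tip box with a yellow deck, 120 x 85 x 55 mm, origin at its underside.
- marker: Bystander: loose black marker pen, 120 mm long, 16 mm thick, origin under its middle.
Mind the look-alikes: they are no part of the job. Of the things shaped like the part that bears pad_top, the black one is meant.

How it is judged (in metres and radians):
On the way, in this order (a step that is already met when the one before it is completed fails the run):
1. the lifter's foot has been threaded through all three plates, into the space below the lowest, with the plates still in the well (z of lifter_foot in the frame of plate_top below -0.031 m and horizontal distance between lifter_foot and plate_top below 0.015 m and horizontal distance between plate_top and heater below 0.02 m and height (world z) of plate_top below 0.07 m), for 0.1 s.
2. all three plates hang on the turned foot, clear above the heater's rim (height (world z) of plate_top above 0.142 m and z of lifter_foot in the frame of plate_top below -0.028 m and horizontal distance between lifter_foot and plate_top below 0.02 m and angle between the x axis of lifter_foot and the x axis of plate_top, either way round above 1 rad), for 0.2 s.
At the end, for the whole second after the job is handed in: Top plate within 35 mm of the pad's middle in plan, at the height of a full stack of three (leg ends 42 to 50 mm above the pad), level to 0.07 rad, at rest; lifter released, leaning less than 0.4 rad, its foot still below the lowest plate (horizontal distance between plate_top and pad_top below 0.035 m and z of plate_top in the frame of pad_top between 0.042 and 0.05 m and angle between plate_top's own z axis and vertical below 0.07 rad and linear speed of plate_top below 0.02 m/s and z of lifter_foot in the frame of plate_top below -0.025 m and angle between lifter_foot's own z axis and vertical below 0.4 rad); the robot touches nothing.
It fails at once if the plates are forced: more than 30 N on the heater in all (the plates' own weight is up to 5 N of it) (contact force between heater and anything else above 30 N).
It fails at once if the stack is set down hard or dropped: more than 40 N on the draining pad (contact force between pad and anything else above 40 N).
It fails at once if a bystander is moved by more than 30 mm (distance of any of jar, beaker, tip_box, marker from where it was at the start of the episode above 0.03 m).
It also fails if it takes over 72 s, if anything falls off the work surface, if the arm or the gripper's body presses on something with over 40 N, if the wrist force passes 120 N, or if a joint passes its speed limit or range.

## Working session

There is one attempt and no reset: what is moved stays moved. The work goes in short steps, each a Python script; the robot and the scene stay as the last script left them, time stands still between calls to the robot, and variables do not carry over. Pictures are saved under pics/ and viewed, about 8 in all and at most 12, crops included, and the job is handed in when it is done.

```bash
ls; mkdir -p pics; python3 - <<'E'
from plant import robot
import cv2,numpy as np
a=robot.grab_frame("scene");b=robot.grab_frame("top")
cv2.imwrite("pics/scene.png",a);cv2.imwrite("pics/top.png",b)
for n in("scene","top","wrist"):print(n,robot.get_calibration(n))
print(robot.observe())
E
```

```text
pics
scene {'vertical_fov': 45.62887718887956, 'cx': 254.63251008270814, 'cy': 187.51495702978622, 'rvec': array([ 0.99652174,  2.39777685, -1.100774  ]), 'tvec': array([ 0.39067454, -0.15660186,  1.45489727])}
top {'vertical_fov': 57.80038165180113, 'cx': 256.90376824997844, 'cy': 197.7936586048193, 'rvec': array([ 2.19490924, -2.17630222,  0.09173201]), 'tvec': array([-0.05700736,  0.52806496,  1.01603175])}
wrist {'vertical_fov': 70.49173177260525, 'cx': 252.53945183941656, 'cy': 190.81006665720133, 'rvec': array([-2.44035439,  1.50304208,  0.2384361 ]), 'tvec': array([-0.59950195, -0.03919665,  0.37956029])}
{'time': 0.1, 'q': array([-7.57853550e+01,  5.99524495e+00,  5.53104745e+00,  8.96051775e+01,
        4.02493636e-04,  7.75267351e+01]), 'qvel': array([ 0.04404466, -0.14897827,  0.02582306,  0.05667079, -0.08405544,
       -0.06606649]), 'joint_torque': array([ 4.83064709e-03, -5.58206069e+01,  5.04722464e+01,  1.30277633e-02,
       -3.60959621e-04,  1.93887564e-05]), 'tool_pos': array([ 0.26943344, -0.53585708,  0.30319506]), 'tcp_rot': array([-1.79932349e+02, -1.53768779e-02,  2.66879006e+01]), 'ft_force': array([ 0.58543609, -0.32210655,  0.19575426]), 'torque': array([ 0.0123897 , -0.04606712,  0.00376746]), 'gripper_width': 0.08565940966531305}
```

View pics/top.png

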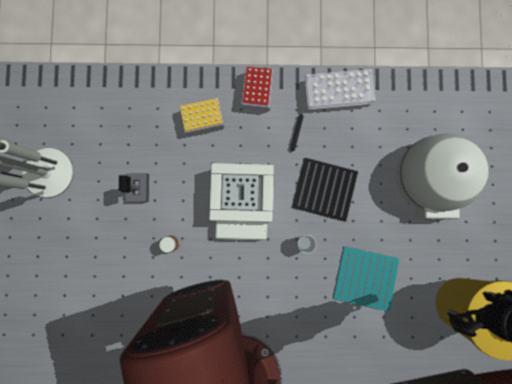

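View pics/scene.png

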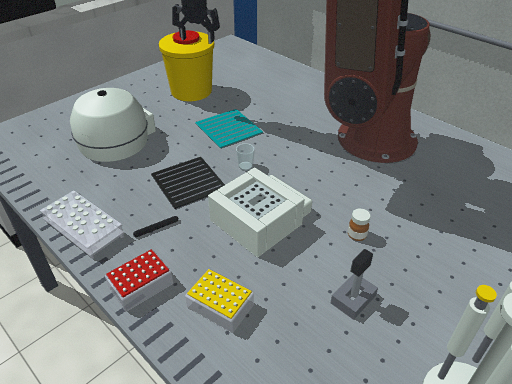

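Top view: stand (136,188) with the handle leaning in view to (124,184), heater (241,192), panel at (242,231). There are two pads: black (326,189) and teal (367,278). The task names the black one. I'll compute rough positions, then take close wrist views.

```bash
cat > h.py <<'E'
import numpy as np, cv2
from plant import robot
def cam(c):
    R=cv2.Rodrigues(np.array(c['rvec']))[0]; t=np.array(c['tvec']); f=192/np.tan(np.radians(c['vertical_fov']/2))
    return R,t,np.array([[f,0,c['cx']],[0,f,c['cy']],[0,0,1]])
def p2w(c,px,z):
    R,t,K=cam(c); o=-R.T@t; px=np.atleast_2d(px).astype(float)
    d=(R.T@np.linalg.inv(K)@np.c_[px,np.ones(len(px))].T).T
    return o+d*((z-o[2])/d[:,2])[:,None]
def w2p(c,P):
    R,t,K=cam(c); q=(K@(R@np.atleast_2d(P).T+t[:,None])).T; return q[:,:2]/q[:,2:]
E
python3 - <<'E'
from h import *
c=robot.get_calibration("top")
for n,p,z in[("heater",(241,192),.089),("stand",(136,188),.028),("handle",(124,184),.14),("pad",(326,189),.006),("panel",(242,231),.133),("jar",(168,244),.07),("beaker",(306,244),.065),("marker",(296,132),.01),("ybox",(201,115),.055)]:print(n,p2w(c,p,z).round(3))
w=robot.get_calibration("wrist");R,t,K=cam(w);o=robot.observe()
from scipy.spatial.transform import Rotation as Ro
T=Ro.from_euler('xyz',o['tcp_rot'],degrees=True).as_matrix()
print("cam in tcp",T.T@(-R.T@t-o['tool_pos']),"\n",T.T@R.T)
for p in[(.56,.27,.3),(.54,.06,.3),(.55,-.13,.3)]:
  for y in (0,90,-90,180): print(p,y,robot.ik(p,[180,0,y]))
E
```

```text
heater [[ 0.539 -0.008  0.089]]
stand [[0.554 0.305 0.028]]
handle [[0.553 0.299 0.14 ]]
pad [[ 0.558 -0.262  0.006]]
panel [[ 0.432 -0.013  0.133]]
jar [[0.393 0.196 0.07 ]]
beaker [[ 0.395 -0.192  0.065]]
marker [[ 0.732 -0.17   0.01 ]]
ybox [[0.768 0.114 0.055]]
cam in tcp [ 7.99792882e-02 -3.18172108e-05 -6.93481438e-02] 
 [[ 7.65281165e-04 -9.51346036e-01 -3.08123571e-01]
 [ 9.99999698e-01  6.86698438e-04  3.63468129e-04]
 [-1.34195989e-04 -3.08123756e-01  9.51346274e-01]]
(0.56, 0.27, 0.3) 0 [  13.70837736    9.76445093    9.2841242    89.51967327    0.
 -166.29162264]
(0.56, 0.27, 0.3) 90 [ 13.70837736   9.76445093   9.2841242   89.51967327   0.
 103.70837736]
(0.56, 0.27, 0.3) -90 [ 13.70837736   9.76445093   9.2841242   89.51967327   0.
 -76.29162264]
(0.56, 0.27, 0.3) 180 [13.70837736  9.76445093  9.2841242  89.51967327  0.         13.70837736]
(0.54, 0.06, 0.3) 0 [ -7.45972794  -3.99867226  -4.90146946  89.0972028    0.
 172.54027206]
(0.54, 0.06, 0.3) 90 [-7.45972794 -3.99867226 -4.90146946 89.0972028   0.         82.54027206]
(0.54, 0.06, 0.3) -90 [ -7.45972794  -3.99867226  -4.90146946  89.0972028    0.
 -97.45972794]
(0.54, 0.06, 0.3) 180 [-7.45972794 -3.99867226 -4.90146946 89.0972028   0.         -7.45972794]
(0.55, -0.13, 0.3) 0 [-26.55547458  -0.18807566  -1.17598871  89.01208695   0.
 153.44452542]
(0.55, -0.13, 0.3) 90 [-26.55547458  -0.18807566  -1.17598871  89.01208695   0.
  63.44452542]
(0.55, -0.13, 0.3) -90 [ -26.55547458   -0.18807566   -1.17598871   89.01208695    0.
 -116.55547458]
(0.55, -0.13, 0.3) 180 [-26.55547458  -0.18807566  -1.17598871  89.01208695   0.
 -26.55547458]
```

```bash
python3 - <<'E'
from h import *
import json
def shot(n,p):
    robot.move_pose(p,[180,0,180]); robot.pause(.3)
    c=robot.get_calibration("wrist"); im=robot.grab_frame("wrist"); cv2.imwrite(f"pics/{n}.png",im)
    json.dump({k:np.array(v).tolist() for k,v in c.items()},open(n+".json","w"))
    return im
a=shot("wpad",[.555,-.26,.32]);b=shot("wheat",[.54,-.008,.27]);c=shot("wstand",[.553,.30,.31])
L=cv2.resize(b,(800,600),interpolation=cv2.INTER_CUBIC);cv2.imwrite("pics/wheatL.png",L)
cv2.imwrite("pics/two.png",np.hstack([a[:, 56:456],c[:,56:456]]))
print(robot.observe()['time'],robot.observe()['ft_force'])
E
```

```text
5.0833 [ 0.30688815 -0.37546528 -0.10944149]
```

View pics/wheatL.png

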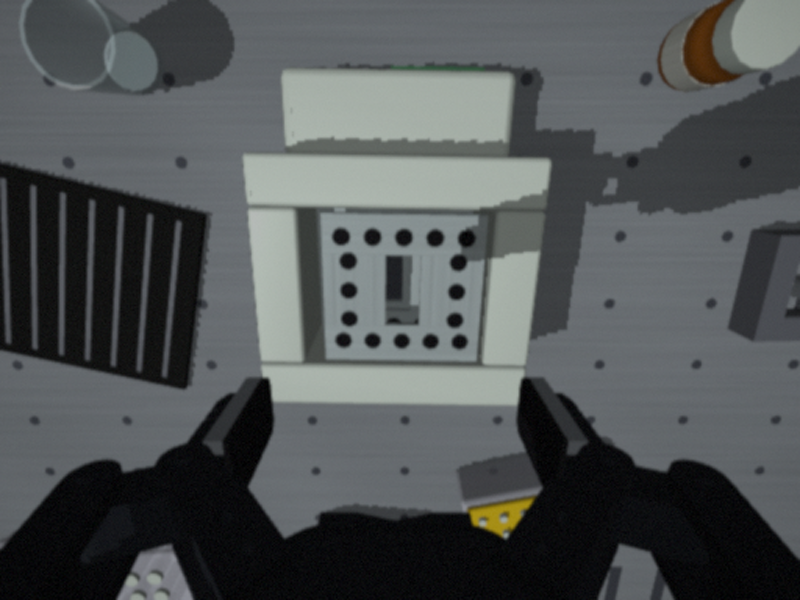

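View pics/two.png

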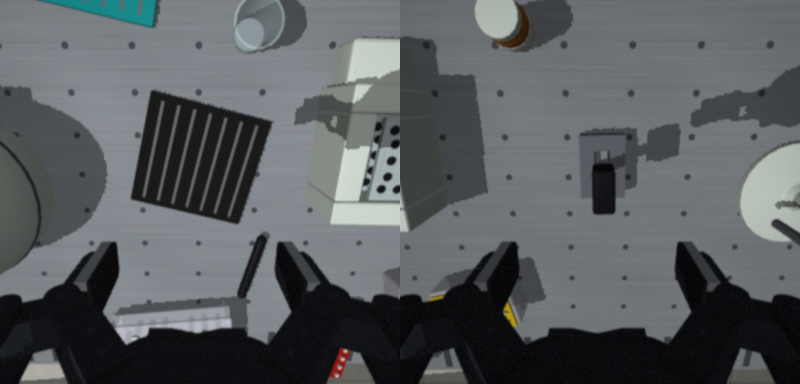

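The pad corners in the wrist view are about (208,91), (327,121), (294,223) and (187,198), so it is turned by about 14°. The heater is nearly square to the axes. The handle spans about x 649–670, y 165–213. Next I'll enlarge the lifter and the slot.

```bash
python3 - <<'E'
import cv2,numpy as np
a=cv2.imread("pics/wstand.png")[120:220,220:300];b=cv2.imread("pics/wheat.png")[130:235,200:320]
a=cv2.convertScaleAbs(a,alpha=2.5,beta=20);b=cv2.convertScaleAbs(b,alpha=1.6)
a=cv2.resize(a,None,fx=4,fy=4,interpolation=cv2.INTER_CUBIC);b=cv2.resize(b,None,fx=4,fy=4,interpolation=cv2.INTER_CUBIC)
o=np.zeros((420,800,3),np.uint8);o[:400,:320]=a;o[:420,320:]=b;cv2.imwrite("pics/crop.png",o)
E
```

```text
(no output)
```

View pics/crop.png

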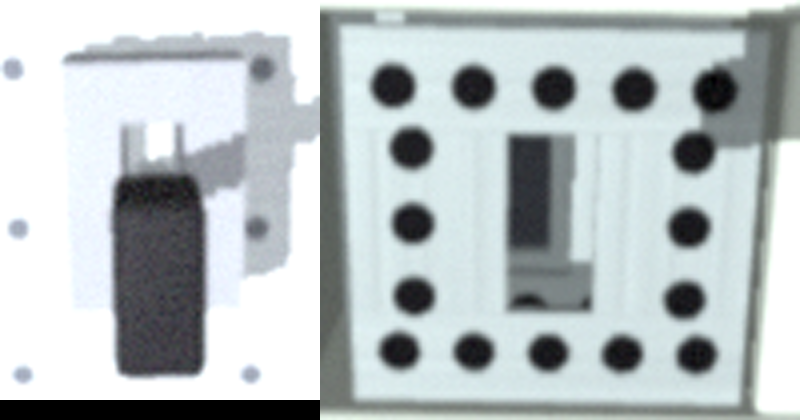

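```bash
python3 - <<'E'
from h import *
import json
H=json.load(open("wheat.json"));S=json.load(open("wstand.json"));P=json.load(open("wpad.json"))
A=lambda x,y:((x-320)/4+200,130+y/4); B=lambda x,y:(x/4+220,120+y/4)
print("slot corners",p2w(H,[A(508,135),A(592,135),A(508,310),A(592,310)],.084).round(4))
print("plate corners",p2w(H,[A(340,25),A(770,25),A(355,403),A(745,403)],.084).round(4))
L=lambda x,y:(x*.64,y*.64)
print("heater rim outer",p2w(H,[L(244,155),L(550,158),L(262,404),L(525,404)],.089).round(4))
print("well inner",p2w(H,[L(300,207),L(490,207),L(303,363),L(483,363)],.089).round(4))
print("mid right edge",p2w(H,[A(575,200),A(575,270)],.061).round(4))
print("bot right edge",p2w(H,[A(550,200)],.038).round(4), "bot +x end",p2w(H,[A(530,248)],.038).round(4))
print("mid +x end",p2w(H,[A(530,268)],.061).round(4))
h=p2w(S,[B(113,190),B(205,190),B(115,375),B(203,375)],.139);print("handle top",h.round(4),h.mean(0))
s=p2w(S,[B(65,57),B(245,55),B(70,306),B(242,306)],.028);print("stand",s.round(4),s.mean(0))
p=p2w(P,[(208,91),(327,121),(294,223),(187,198)],.006);print("pad",p.round(4),p.mean(0))
E
```

```text
slot corners [[ 0.5176 -0.0137  0.084 ]
 [ 0.5176  0.0064  0.084 ]
 [ 0.5626 -0.014   0.084 ]
 [ 0.5626  0.0072  0.084 ]]
plate corners [[ 0.4916 -0.0525  0.084 ]
 [ 0.4917  0.0473  0.084 ]
 [ 0.5884 -0.0539  0.084 ]
 [ 0.5885  0.0474  0.084 ]]
heater rim outer [[ 0.4591 -0.0925  0.089 ]
 [ 0.4607  0.0787  0.089 ]
 [ 0.6183 -0.0979  0.089 ]
 [ 0.6184  0.0796  0.089 ]]
well inner [[ 0.4876 -0.0632  0.089 ]
 [ 0.4877  0.047   0.089 ]
 [ 0.5877 -0.0682  0.089 ]
 [ 0.5878  0.0493  0.089 ]]
mid right edge [[0.5403 0.0035 0.061 ]
 [0.56   0.0038 0.061 ]]
bot right edge [[ 0.5467 -0.0027  0.038 ]] bot +x end [[ 0.5613 -0.0084  0.038 ]]
mid +x end [[ 0.5594 -0.0084  0.061 ]]
handle top [[0.5308 0.2958 0.139 ]
 [0.5309 0.3166 0.139 ]
 [0.5761 0.296  0.139 ]
 [0.5761 0.3171 0.139 ]] [0.55347791 0.30637609 0.139     ]
stand [[0.5134 0.279  0.028 ]
 [0.5128 0.3362 0.028 ]
 [0.5973 0.2791 0.028 ]
 [0.5974 0.3379 0.028 ]] [0.55520822 0.30805352 0.028     ]
pad [[ 0.462  -0.3188  0.006 ]
 [ 0.5006 -0.1579  0.006 ]
 [ 0.6533 -0.1959  0.006 ]
 [ 0.6123 -0.3579  0.006 ]] [ 0.55703605 -0.25761007  0.006     ]
```

The top slot's centre is about (0.540, -0.0035). Seen through it, the middle slot is at y≈-0.0075 and the bottom one at y≈-0.0137. The lifter handle is at about (0.554, 0.307). I'll grasp it now, lift it, and hover over the slot.

```bash
python3 - <<'E'
from h import *
import json
f=lambda:robot.observe()['ft_force'].round(2)
robot.move_pose([.554,.307,.27],[180,0,180])
robot.line_to([.554,.307,.175],vel=.12); print(f())
robot.set_gripper(0.0); o=robot.observe();print("w",o['gripper_width'],o['ft_force'].round(2),o['tool_pos'])
robot.line_to([.554,.307,.30],vel=.1); robot.pause(.2); o=robot.observe();print("w",o['gripper_width'],f())
robot.line_to([.540,-.0035,.30],vel=.2)
robot.line_to([.540,-.0035,.262],vel=.1); robot.pause(.4)
c=robot.get_calibration("wrist"); im=robot.grab_frame("wrist"); o=robot.observe();print(o['tool_pos'],o['tcp_rot'],f(),o['time'])
json.dump({k:np.array(v).tolist() for k,v in c.items()},open("hov.json","w"))
cv2.imwrite("pics/hov0.png",im)
cv2.imwrite("pics/hov.png",cv2.resize(cv2.convertScaleAbs(im[110:260,150:350],alpha=1.8),None,fx=4,fy=4,interpolation=cv2.INTER_CUBIC))
E
```

```text
[-0.19  0.14  1.37]
w 0.02119048448339753 [-0.48 -0.96  3.  ] [0.55413596 0.30696556 0.17526143]
w 0.021419311029941164 [ 0.54  0.24 -0.55]
[ 0.54009164 -0.0035669   0.26223379] [-1.79993531e+02  1.98634464e-02  1.79997130e+02] [ 0.1  -0.69 -0.81] 11.1917
```

View pics/hov.png

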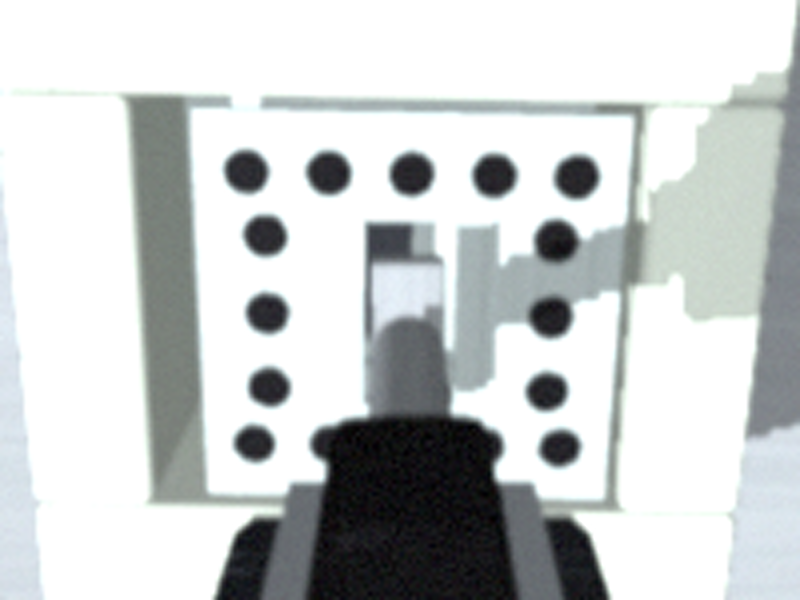

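```bash
python3 - <<'E'
from h import *
import json
c=json.load(open("hov.json"));A=lambda x,y:(x/4+150,y/4+110)
print("foot -x top edge",p2w(c,[A(373,262),A(442,262)],.103).round(4))
print("slot -x corners",p2w(c,[A(366,222),A(452,225)],.084).round(4),"side",p2w(c,[A(366,330),A(452,300)],.084).round(4))
# predicted pixels if lifter exactly at tcp and slot nominal
for q in[(.520,-.0115,.103),(.520,.0045,.103)]:print(w2p(c,q)-150)
im=cv2.imread("pics/hov0.png").mean(2)
print(im[168,236:272].astype(int));print(im[178,236:272].astype(int));print(im[158:182,251].astype(int))
E
```

```text
foot -x top edge [[ 0.5221 -0.0112  0.103 ]
 [ 0.5221  0.0038  0.103 ]]
slot -x corners [[ 0.5176 -0.0134  0.084 ]
 [ 0.5183  0.0067  0.084 ]] side [[ 0.544  -0.0137  0.084 ]
 [ 0.5365  0.0069  0.084 ]]
[[92.82568862 23.11462545]]
[[111.28974332  23.12724971]]
[165 167 167 165 148  91  47  37  37  38  39  39  37  38  38  38  54  80
  97  97  97  98 117 155 165 166 164 154 120 102  97  99  99  97  96  92]
[163 165 164 163 149  90  75 119 128 130 129 132 133 132 130 129 128 131
 131 131 128 127 128 127 120 136 154 148 113  98  98  98  97  95  92  93]
[ 72 128 156 163 167 166 153 109  59  40  38  38  40  40  42  45  54  79
 110 126 129 131 130 129]
```

The foot sits within about 0.5 mm of the slot centre in y and about 1.5 mm too far along +x. I'll correct x and thread the top plate with a force guard.

```bash
cat >> h.py <<'E'
def st(n=8):
    F=[];
    for _ in range(n): F.append(robot.observe()['ft_force']); robot.pause(.02)
    o=robot.observe(); return np.mean(F,0).round(2), o['tool_pos'].round(4), o['torque'].round(2), round(o['time'],1)
E
python3 - <<'E'
from h import *
robot.line_to([.5383,-.0032,.262],vel=.05); print(st())
g=robot.line_to([.5383,-.0032,.232],vel=.025,guard=3); print(g,st())
E
```

```text
(array([ 0.02,  0.  , -1.34]), array([ 0.5383, -0.0032,  0.262 ]), array([-0.02,  0.03, -0.01]), 11.6)
False (array([-0.09,  0.16, -1.36]), array([ 0.5384, -0.0032,  0.2322]), array([ 0.03, -0.02, -0.01]), 13.1)
```

```bash
python3 - <<'E'
from h import *
c=__import__('json').load(open("hov.json"))
print("mid/bot right edges 2nd view",p2w(c,(258.5,168),.061).round(4),p2w(c,(252.5,168),.038).round(4))
g=robot.line_to([.5383,-.0075,.232],vel=.02,guard=6); print(g,st())
g=robot.line_to([.5383,-.0075,.210],vel=.025,guard=3); print(g,st())
E
```

```text
mid/bot right edges 2nd view [[0.5253 0.003  0.061 ]] [[ 0.5308 -0.0031  0.038 ]]
False (array([-0.17,  0.09, -1.67]), array([ 0.5383, -0.0075,  0.232 ]), array([-0.04,  0.02, -0.01]), 13.6)
False (array([ 0.06,  0.07, -1.25]), array([ 0.5384, -0.0075,  0.2102]), array([ 0.03, -0.01,  0.03]), 14.7)
```

```bash
python3 - <<'E'
from h import *
g=robot.line_to([.5383,-.0138,.210],vel=.015,guard=9); print(g,st())
if not g:
    g=robot.line_to([.5383,-.0138,.1905],vel=.02,guard=3); print(g,st())
E
```

```text
False (array([ 0.22,  0.4 , -1.22]), array([ 0.5383, -0.0139,  0.21  ]), array([-0.01,  0.  , -0.  ]), 15.4)
False (array([-0.09,  0.06, -1.45]), array([ 0.5384, -0.0138,  0.1907]), array([-0.02, -0.02, -0.03]), 16.7)
```

```bash
python3 - <<'E'
from h import *
g=robot.line_to([.5383,-.0138,.1865],vel=.015,guard=3); print(g,st())
foot=np.array([.5402,-.0138])
for y in (150,120,90):
    r=np.radians(y); off=-.0019*np.array([np.cos(r),np.sin(r)])
    robot.move_pose([*(foot-off),.1865],[180,0,y]); s=st(4); print(y,s)
print(robot.observe()['tcp_rot'],robot.observe()['gripper_width'])
E
```

```text
False (array([-0.08, -0.22, -1.75]), array([ 0.5383, -0.0138,  0.1865]), array([-0.05, -0.02, -0.01]), 17.2)
150 (array([ 0.07, -0.03, -1.16]), array([ 0.5386, -0.0128,  0.1866]), array([-0.01, -0.02,  0.02]), 17.9)
120 (array([-0.25, -0.39, -2.02]), array([ 0.5392, -0.0122,  0.1865]), array([-0.02,  0.01, -0.01]), 18.5)
90 (array([-0.02,  0.17, -1.73]), array([ 0.5402, -0.0119,  0.1865]), array([-0.05,  0.02,  0.03]), 19.1)
[ 1.79998821e+02 -7.70166897e-04  9.02134382e+01] 0.021324840597459024
```

```bash
python3 - <<'E'
from h import *
p=[.5402,-.0119]
g=robot.line_to([*p,.196],vel=.015,guard=8); print(g,st())
g=robot.line_to([.5402,-.0085,.200],vel=.015,guard=5); print(g,st())
g=robot.line_to([.5402,-.0085,.24],vel=.04,guard=6); print(g,st())
E
```

```text
False (array([ 0.01, -0.48, -4.7 ]), array([ 0.5401, -0.0119,  0.1958]), array([ 0.01,  0.03, -0.03]), 20.1)
False (array([-0.2 ,  0.31, -4.99]), array([ 0.5402, -0.0085,  0.1999]), array([ 0.02, -0.03, -0.01]), 20.7)
False (array([ 0.24,  0.04, -4.94]), array([ 0.54  , -0.0085,  0.2397]), array([ 0.04,  0.02, -0.  ]), 22.0)
```

```bash
python3 - <<'E'
from h import *
robot.line_to([.5402,-.0085,.315],vel=.06); robot.pause(.3); print(st(14))
a=robot.grab_frame("scene")
robot.line_to([.557,-.2576,.315],vel=.1); robot.pause(.3); print(st())
robot.line_to([.557,-.2576,.20],vel=.06); print(st())
b=robot.grab_frame("scene")
cv2.imwrite("pics/lift.png",np.hstack([cv2.resize(i[60:280,110:330],(400,400),interpolation=cv2.INTER_CUBIC) for i in(a,b)]))
E
```

```text
(array([ 0.09, -0.03, -5.05]), array([ 0.5402, -0.0085,  0.315 ]), array([ 0.03, -0.05, -0.01]), 23.9)
(array([ 0.03, -0.03, -4.89]), array([ 0.557 , -0.2576,  0.315 ]), array([ 0.01, -0.06, -0.03]), 27.0)
(array([ 0.03, -0.24, -4.8 ]), array([ 0.5571, -0.2577,  0.2002]), array([ 0.01, -0.03, -0.05]), 29.2)
```

View pics/lift.png

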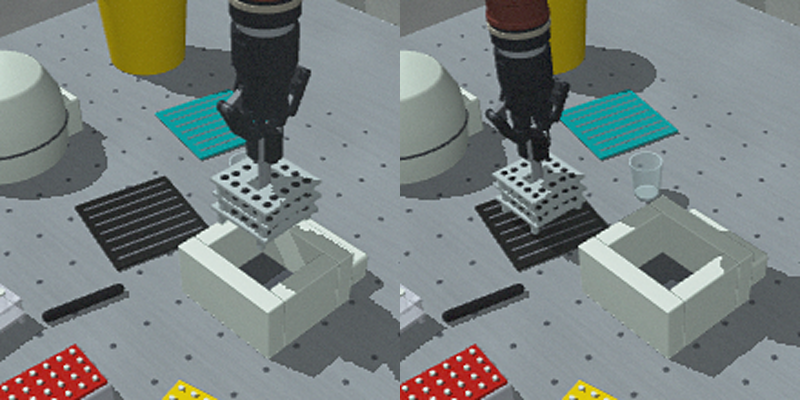

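All three plates hang level. The leg end nearest the camera is at about (535,232) in the right-hand crop. I'll check that by projection, then set the stack down.

```bash
python3 - <<'E'
from h import *
c=robot.get_calibration("scene"); k=400/220
P=lambda q:((w2p(c,q)-[110,60])*k+[400,0]).round(0).tolist()
print("pad c",P((.557,-.2576,.006)),"pad corners",[P(q) for q in[(.462,-.3188,.006),(.5006,-.1579,.006),(.6533,-.1959,.006),(.6123,-.3579,.006)]])
print("legs",[P((.557+a,-.2576+b,.024)) for a in(-.046,.046) for b in(-.048,.048)])
print("top corners",[P((.557+a,-.2576+b,.092)) for a in(-.048,.048) for b in(-.05,.05)])
g=robot.line_to([.557,-.2576,.185],vel=.03,guard=3);print(g,st())
g=robot.line_to([.557,-.2576,.176],vel=.01,guard=3);print(g,st())
E
```

```text
pad c [[544.0, 218.0]] pad corners [[[566.0, 175.0]], [[614.0, 230.0]], [[519.0, 267.0]], [[477.0, 205.0]]]
legs [[[546.0, 182.0]], [[586.0, 209.0]], [[500.0, 208.0]], [[539.0, 237.0]]]
top corners [[[543.0, 146.0]], [[585.0, 174.0]], [[492.0, 173.0]], [[534.0, 202.0]]]
False (array([ 0.16,  0.1 , -4.6 ]), array([ 0.5571, -0.2577,  0.1853]), array([ 0.02,  0.01, -0.02]), 30.1)
True (array([ 0.06, -0.06, -1.6 ]), array([ 0.5565, -0.2571,  0.1808]), array([-0.01,  0.  ,  0.02]), 30.7)
```

```bash
python3 - <<'E'
from h import *
g=robot.line_to([.5565,-.2571,.170],vel=.012,guard=2.5);print(g,st())
o=robot.observe()['tool_pos']
robot.set_gripper(.06); robot.pause(.3); print(st())
robot.line_to([o[0],o[1],.29],vel=.08); 
robot.line_to([o[0],o[1]+.02,.36],vel=.15); robot.pause(.5)
a=robot.grab_frame("scene");c=robot.get_calibration("wrist");w=robot.grab_frame("wrist");t=robot.grab_frame("top")
import json;json.dump({k:np.array(v).tolist() for k,v in c.items()},open("fin.json","w"))
cv2.imwrite("pics/finw.png",w)
cv2.imwrite("pics/fin.png",np.hstack([cv2.resize(a[90:240,120:270],(300,300),interpolation=cv2.INTER_CUBIC),cv2.resize(w,(400,300))]))
print(st())
E
```

```text
True (array([-0.47,  0.55,  5.53]), array([ 0.5564, -0.257 ,  0.1733]), array([ 0.03,  0.1 , -0.01]), 31.4)
(array([ 0.11, -0.06,  0.46]), array([ 0.556 , -0.2568,  0.1723]), array([ 0.02, -0.01, -0.03]), 32.3)
(array([-0.18, -0.04, -0.14]), array([ 0.5564, -0.237 ,  0.36  ]), array([ 0.01, -0.02, -0.  ]), 35.4)
```

View pics/fin.png

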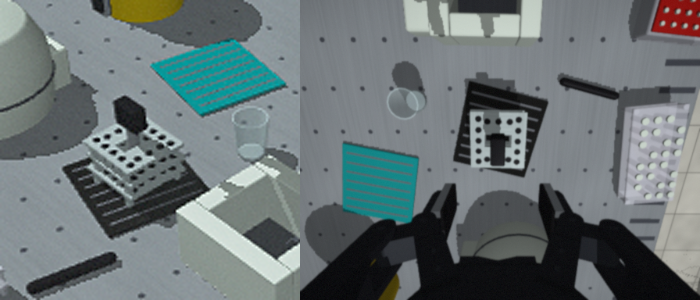

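The stack stands upright on the black pad with the lifter standing in it, and the gripper is clear. I'll check the centring in numbers and hand in.

```bash
python3 - <<'E'
from h import *
import json
c=json.load(open("fin.json"))
A=lambda x,y:((x-300)*1.28,y*1.28)
p=p2w(c,[A(472,110),A(527,110),A(471,166),A(529,168)],.075);print(p.round(3),p.mean(0)-[.557,-.2576,0])
b=p2w(c,[A(469,82),A(548,99),A(523,176),A(455,159)],.006);print("pad centre now",b.mean(0))
robot.job_done()
E
```

```text
[[ 0.514 -0.204  0.075]
 [ 0.606 -0.204  0.075]
 [ 0.509 -0.304  0.075]
 [ 0.614 -0.307  0.075]] [0.00369329 0.00298791 0.075     ]
pad centre now [ 0.55894444 -0.25567885  0.006     ]
the job is handed in; nothing more can be done
```

I threaded the lifter through all three plates, turned it a quarter turn and lifted the stack out. I set the stack down on the black pad, let go, and handed the job in at about 35 s of the 72 s allowed. The hand-in gives no verdict, so these are my own checks.

- **Threading:** I had spotted the lower slots through the top one, and shifted sideways for each in turn. No force guard tripped on the way down.
- **Lift:** The load rose by about 3.5 N, and a picture showed all three plates hanging level above the rim.
- **Setting down:** The plates touched the pad with about 3 N. The lifter's foot then touched, with readings about 7 N above its free-hanging weight, well under the 40 N limit.
- **Final position:** The top plate is about 5 mm from the pad's middle (35 mm allowed). The last picture shows three plates upright with the lifter standing in them.
- **Robot:** The gripper is well clear of the stack.
- **Bystanders:** The beaker and marker looked unmoved in the last pictures. I did not check the jar or tip box at the end, but no motion went near them.

No check failed. The only disagreement was about 3 mm between two measurements of the pad's centre.

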